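# Scraper home, red-capped jar to the front, carousel held

### The arm

A 6-joint arm with a two-finger parallel gripper is mounted at the origin on a cart in front of the work surface, level with it; the furniture and walls round the work are solid. World frame = base frame: x ahead of the robot, y to its left, z up, the work surface at z = 0. Lengths are in m, angles in rad, forces in N, time in s.
With the tool pointing down it reaches from about 0.3 to 0.875 m from the base axis. Payload 4.2 kg.
Tool frame: the origin (TCP) lies at the very end of the fingers, on their centre line; the grasp point (between the pads) lies 19 mm behind it; y points along the fingers, x is the direction in which the jaws open and shut, and the axes are right-handed (so a half turn about y gives the same grasp; the last joint's range is limited). The gripper opens to 85 mm and grips with 20 to 120 N. Pads are 22 mm wide; open, the fingers measure 114 mm over their backs; the gripper's body (76 mm by 85 mm) begins 54 mm behind the grasp point. The pads swing forward as they close: fully open they stand 13 mm farther back than shut.
Start: joints at [-1.224, 0.32, 1.565, -0, 1.257, -0.02], TCP at [0.206, -0.537, 0.231] pointing down, gripper open.
Joint ranges: [-3.11, 3.11], [-0.84, 2.01], [0.21, 2.61], [-1.34, 4.49], [0.05, 2.63], [-2.56, 2.56]. Speed limits (rad/s): [2.57, 2.57, 3.14, 3.14, 3.14, 3.14].

### API

Orientations are given as a 3x3 rotation matrix whose columns are the frame's x, y, z axes.
In Python, from bench import ctrl gives the robot as it stands.
- The arm moves only by the tool carry_out, never from a script. Its argument "increments" is text: rows parted by semicolons, each of 7 numbers parted by spaces: the shift along the tool's x, y, z scaled (see below), then the turn, a rotation vector about the tool's x, y, z scaled (see below), then the opening, from 0 (shut) to 1 (fully open). In form: x y z ax ay az grip; .... A call has 1 to 12 rows; each row is the pose to reach, as a shift and turn from the pose commanded when the call began, along the tool's axes at that moment; what a row does not reach only later rows make up. The controller multiplies each number of a shift by 0.5 m and each number of a turn by 0.5 rad. A row lasts 1/8 s, in which the tool goes at most 62.5 mm and 10.7 degrees, less where a joint would pass 70% of its speed; a pose out of reach is approached as far as the arm can. A call with a number of a shift or a turn outside -1 to 1 is refused whole. A call with a gripper value outside its range is refused whole. The fingers move at their own pace and stop on an object; "force" is the grip in N (left out, the last holds). Time passes only in rows, so rows that repeat a pose let the fingers close. It gives the time, the measured TCP pose, the force and the opening at its end, in the units of the state.
- ctrl.observe(): the state, without advancing time (a new reading comes with each control period).
- ctrl.grab_frame(name): name is "scene" or "top" or "wrist"; returns the picture (400x640x3 uint8, red, green, blue); there is no depth.
- ctrl.get_calibration(name): a dict with "mtx" (3x3 intrinsics, pixels), "k1" (the pictures are not rectified: a ray, as slopes to the right and down, at radius r is drawn at 1 + k1 r^2 times it, then the intrinsics apply), "T" (4x4, takes a point from camera to world coordinates); the wrist camera has in their place "T_tool_cam" (4x4, takes a point from camera to tool coordinates, whose origin is the TCP and whose axes are the tool frame's). Camera axes: x right, y down, z forward; pixel columns grow to the right and rows downward; lengths in m; the calibration is good to about 2 mm. A picture is of the moment at which its call begins: read the wrist's pose just before it. get_calibration takes no time and is no camera call.
- ctrl.close_job(): hands the job in, once; it reports no verdict.
The state is a dict: "clock": time; "joints": joint angles; "qvel": joint speeds; "joint_torque": joint torques, N m; "ee_pos": TCP position; "tool_rot": TCP orientation; "force": force on the tool from outside, world axes, zero at the start; "ft_torque": the same for the moment, N m; "opening": finger opening in m.
Only numpy, scipy, OpenCV 4.12 (cv2) and the standard library are available. Lean on these libraries where they do the work, as an engineer would, in place of code of your own. Each camera call takes 0.05 s, during which the arm holds its last target.

### The job

Take the bench scraper out of the drying rack and slide its blade down into the slot of the spice carousel's hub, fully home. Then turn the carousel, with all its jars standing in their rings, until the jar with the red cap is right at the front, straight towards the front edge of the worktop, and finish while still holding the carousel (or the scraper seated in it) in the fingers so that it cannot turn while I take the jar; leave the honey jar, the lemon and the egg timer where they are.

Things in the scene. Friction and masses are not known exactly. Their poses are not given: they have to be found in the camera images.
- foot: round dark steel foot of the spice carousel, 156 mm across, fixed; origin at its centre on the worktop, axes parallel to the world's. The carousel turns about the upright line through this point. 'Front' is the -x direction from here: square to the front edge of the worktop, where the robot stands.
- turntable (a joint): angle of the carousel about its upright axis, rad, growing anticlockwise seen from above; 0 at the start of every run, wherever the jars then are. It turns freely two turns either way, against a bearing friction of about 0.05 N m, and stays where it is left.
- disc_top (a point): centre of the turntable's top face, 24 mm above the worktop: a pale wooden disc 210 mm across. On it stand the hub and four steel wire rings (48 mm inside, 30 mm above the disc), centred at (+-51, +-51) mm in this point's x, y, which turn with the disc; x runs along the hub. A jar stands loosely in each ring, its top at most 130 mm above the worktop.
- slot_mouth (a point): middle of the mouth of the hub's slot, on the carousel's axis, 122 mm above the worktop, in the flat top of the hub (dark wooden block, 104 x 32 mm, 98 mm high). The slot goes straight down: 86 mm long (point x), 6 mm wide (point y), 62 mm deep, edges chamfered 2 mm. z is up; the point turns with the carousel. The scraper fits either way round.
- scraper_grip (a point): middle of the handle of the bench scraper (about 150 g): wooden bar 96 mm long (point x), 20 mm thick with flat sides (y), 26 mm high (z). At the start it stands handle up, loose in the drying rack, leaning up to 5 degrees, this point about 117 mm above the worktop. With the blade on the slot's floor this point is 43 mm above the slot's mouth, and the handle can turn the carousel.
- scraper: the same bench scraper; origin in the middle of the lower edge of its steel blade, 105 mm below the handle's middle; x along the edge, y across the blade, z up to the handle. The blade is 80 mm wide, 3 mm thick and 92 mm high below the handle.
- rack: drying rack of steel wire, fixed, 82 mm (x) by 142 mm (y), origin at its middle on the worktop. Three pairs of hoops, 80 mm wide (x), 72 mm high, at y = -46, 0 and +46 mm; the scraper stands in the pair at y = +46, its blade along x. A white saucer, 116 mm across, up to 128 mm above the worktop, is fixed in the pair at y = -46.
- jar_red_mid (a point): middle, half-way up, of the spice jar with the red cap (the wanted one), 45 mm across, 106 mm tall, about 110 g; it stands upright in one of the carousel's four rings (which one varies).
- jar_white_mid (a point): middle, half-way up, of the spice jar with the white cap, 46 mm across, 97 mm tall, about 110 g; it stands upright in one of the carousel's four rings (which one varies).
- jar_black_mid (a point): middle, half-way up, of the spice jar with a black cap and a pale label, 41 mm across, 105 mm tall, about 110 g; it stands upright in one of the carousel's four rings (which one varies).
- jar_green_mid (a point): middle, half-way up, of the spice jar with a black cap and a dark label on green contents, 41 mm across, 105 mm tall, about 110 g; it stands upright in one of the carousel's four rings (which one varies).
- honey_mid (a point): middle of a honey jar, 71 mm across, 110 mm tall; a bystander standing on the worktop.
- lemon_mid (a point): middle of a lemon, about 71 x 53 x 51 mm; a bystander standing on the worktop.
- timer_mid (a point): middle of a red and white egg timer, 59 mm across, 52 mm tall; a bystander standing on the worktop.
Mind the look-alikes: they are no part of the job. What is shaped like the part that bears jar_black_mid but blue or turquoise is not meant.

How it is judged:
By the outcome, as a careful person would: the job done as asked, in the order asked, and still so for the second after the job is handed in, while the arm keeps its last pose, push and grip.
It also fails if it takes over 54 s, if anything falls off the work surface, if the arm or the gripper's body presses on something with over 40 N, if the wrist force passes 120 N, or if a joint passes its speed limit or range.

## Working session

There is one attempt and no reset: what is moved stays moved. The work goes in short steps, Python scripts to look and compute and a tool call to move; the robot and the scene stay as the last step left them, time stands still between calls to the robot, and variables do not carry over. Pictures are saved under pics/ and viewed, and the job is handed in when it is done.

Besides the shell and the picture viewer there is one more tool, called after ">>>" as name(argument=value, ...) on one line, values as JSON. carry_out: Moves the arm, as the interface text tells. Its arguments: {"type":"object","properties":{"increments":{"type":"string"},"force":{"type":"number"}},"required":["increments"]}

```bash
ls; mkdir -p pics
python3 - <<'E'
from bench import ctrl
import cv2,numpy as np
s=ctrl.observe(); print({k:np.round(v,3).tolist() for k,v in s.items()})
for n in ["scene","top","wrist"]:
    im=ctrl.grab_frame(n); cv2.imwrite(f"pics/{n}0.png",im[:,:,::-1])
    c=ctrl.get_calibration(n); print(n,{k:np.round(v,4).tolist() for k,v in c.items()})
E
```

```text
pics
{'clock': 0.0, 'joints': [-1.224, 0.32, 1.566, -0.0, 1.257, -0.02], 'qvel': [-0.0, 0.001, 0.0, -0.001, -0.001, 0.001], 'joint_torque': [0.0, -41.552, -23.416, 0.0, 0.008, -0.0], 'ee_pos': [0.206, -0.536, 0.23], 'tool_rot': [[0.359, -0.001, 0.933], [-0.933, 0.002, 0.359], [-0.002, -1.0, 0.0]], 'force': [-0.322, -0.113, -0.462], 'ft_torque': [0.005, -0.041, -0.043], 'opening': 0.085}
scene {'mtx': [[412.9078, 0.0, 323.0009], [0.0, 412.9078, 201.3878], [0.0, 0.0, 1.0]], 'k1': -0.089, 'T': [[-0.8268, -0.3695, 0.4241, -0.049], [-0.5625, 0.5381, -0.6277, 0.7281], [0.0037, -0.7576, -0.6528, 0.8784], [0.0, 0.0, 0.0, 1.0]]}
top {'mtx': [[365.3165, 0.0, 315.7016], [0.0, 365.3165, 206.4173], [0.0, 0.0, 1.0]], 'k1': -0.0137, 'T': [[-0.0143, -0.9961, 0.0874, 0.3734], [-0.9999, 0.0147, 0.0041, -0.0241], [-0.0054, -0.0873, -0.9962, 0.9602], [0.0, 0.0, 0.0, 1.0]]}
wrist {'mtx': [[320.2858, 0.0, 316.5473], [0.0, 320.2858, 199.4308], [0.0, 0.0, 1.0]], 'k1': -0.0657, 'T_tool_cam': [[1.0, 0.0005, -0.0002, 0.0003], [0.0003, -0.2621, 0.965, -0.1438], [0.0004, -0.965, -0.2621, 0.0669], [0.0, 0.0, 0.0, 1.0]]}
```

View pics/scene0.png

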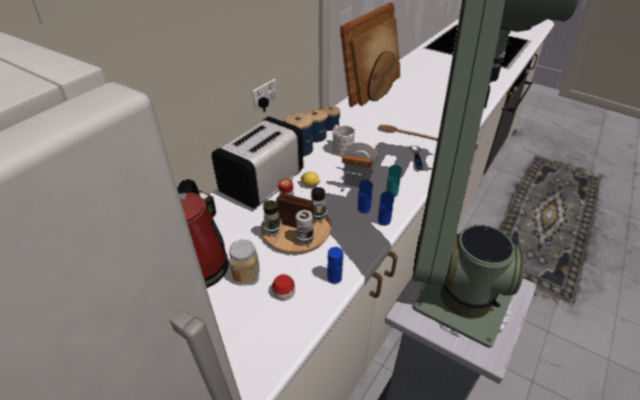

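View pics/top0.png

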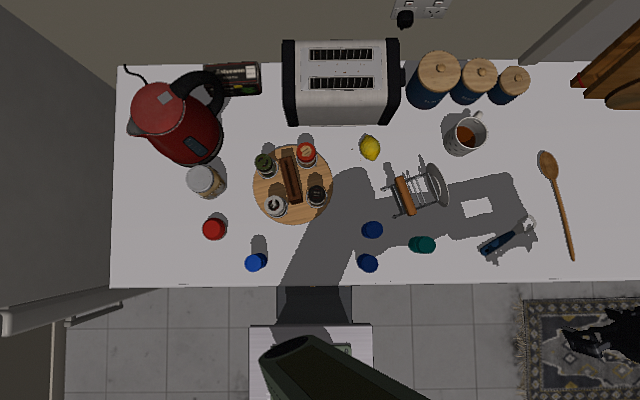

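View pics/wrist0.png

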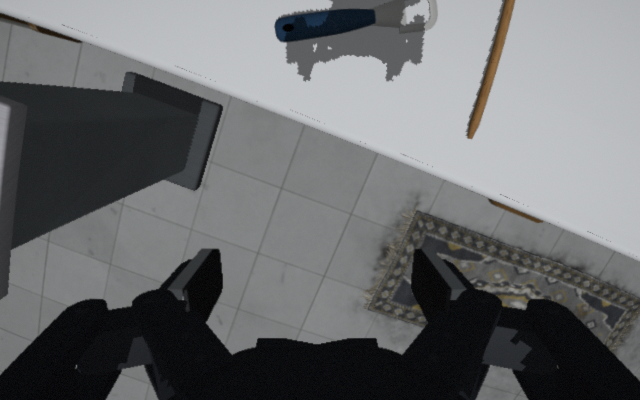

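Candidates, by top-view pixel:
- **Scraper:** the orange-brown bar at (405,194) in the rack. The blue peeler at (505,237) and the spoon at (555,190) are not it.
- **Red cap:** the jar at (306,152) on the carousel. The egg timer at (213,228) and the kettle at (175,110) are also red.
- **Blue and teal jars:** (255,262), (372,229), (367,263) and (422,244) are look-alikes.

Next is a close crop to check the choice.

```bash
cat > h.py <<'E'
import cv2,numpy as np
from bench import ctrl
def ray(n,px,pose=None):
    c=ctrl.get_calibration(n); K=c["mtx"];k=c["k1"]
    d=(np.array(px,float)-[K[0,2],K[1,2]])/K[0,0]
    u=d.copy()
    for _ in range(30): u=d/(1+k*(u@u))
    T=np.array(c["T"]) if "T" in c else pose@np.array(c["T_tool_cam"])
    return T[:3,3],T[:3,:3]@np.array([u[0],u[1],1.])
def onz(n,px,z,pose=None):
    o,d=ray(n,px,pose); return o+d*(z-o[2])/d[2]
def proj(n,p,pose=None):
    c=ctrl.get_calibration(n); K=c["mtx"];k=c["k1"]
    T=np.array(c["T"]) if "T" in c else pose@np.array(c["T_tool_cam"])
    q=np.linalg.inv(T)@np.append(p,1); u=q[:2]/q[2]; u=u*(1+k*(u@u))
    return u*K[0,0]+[K[0,2],K[1,2]]
def pose():
    s=ctrl.observe();T=np.eye(4);T[:3,:3]=s["tool_rot"];T[:3,3]=s["ee_pos"];return T
def crop(src,dst,x0,y0,x1,y1,f):
    im=cv2.imread(src)[y0:y1,x0:x1]; cv2.imwrite(dst,cv2.resize(im,None,fx=f,fy=f,interpolation=cv2.INTER_CUBIC))
E
python3 - <<'E'
from h import *
crop("pics/top0.png","pics/topc.png",240,130,460,230,3.6)
crop("pics/scene0.png","pics/scenec.png",240,140,420,260,4.4)
E
```

```text
(no output)
```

View pics/topc.png

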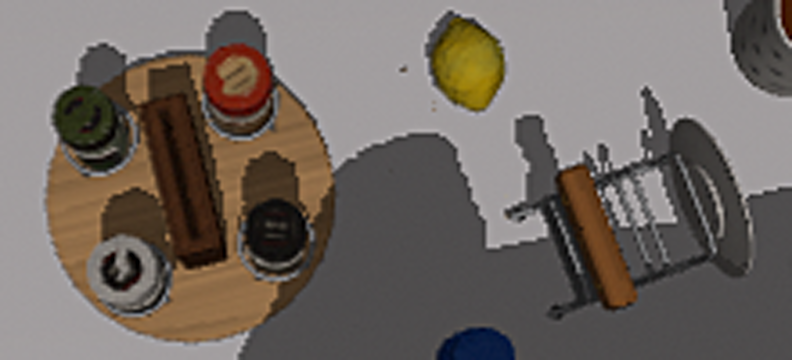

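View pics/scenec.png

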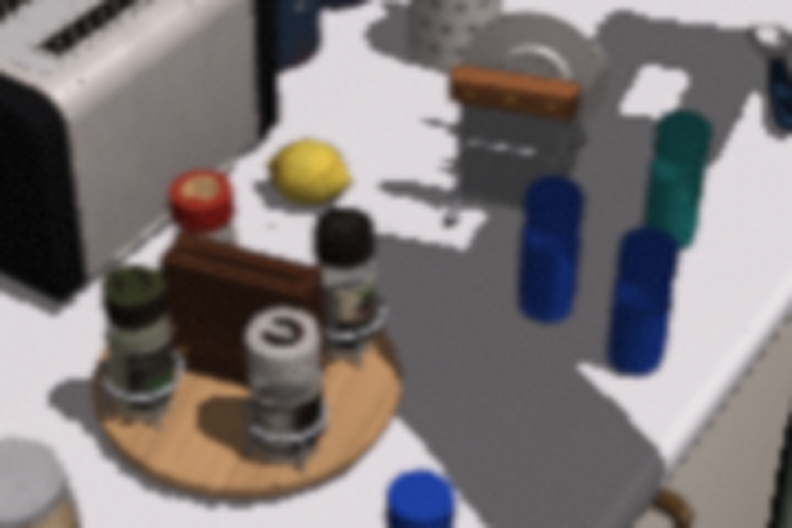

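Run:
```python
from h import *
f=lambda x,y:(240+x/3.6,130+y/3.6)
for n,p,z in [("h_tl",(558,172),.13),("h_tr",(587,165),.13),("h_br",(636,300),.13),("h_bl",(604,308),.13),("hubtl",(143,104),.122),("hubtr",(172,94),.122),("hubbr",(225,262),.122),("hubbl",(185,266),.122),("slot1",(165,108),.122),("slot2",(205,235),.122),("disc L",(46,200),.024),("discR",(335,200),.024),("discT",(195,50),.024),("discB",(195,342),.024),("red",(238,75),.13),("blk",(276,228),.129),("wht",(130,272),.121),("grn",(86,118),.129),("lemon",(468,62),.03),("saucer",(712,195),.1)]:
    print(n,np.round(onz("top",f(*p),z),4))
```

```text
h_tl [ 0.5095 -0.2037  0.13  ]
h_tr [ 0.5137 -0.2223  0.13  ]
h_br [ 0.427  -0.2503  0.13  ]
h_bl [ 0.4222 -0.2298  0.13  ]
hubtl [0.5594 0.0617 0.122 ]
hubtr [0.5657 0.0428 0.122 ]
hubbr [0.4558 0.0097 0.122 ]
hubbl [0.4536 0.0354 0.122 ]
slot1 [0.5565 0.0475 0.122 ]
slot2 [0.4734 0.0223 0.122 ]
disc L [0.5121 0.1419 0.024 ]
discR [ 0.509  -0.0658  0.024 ]
discT [0.6204 0.0337 0.024 ]
discB [0.4085 0.0356 0.024 ]
red [ 5.756e-01 -3.000e-04  1.300e-01]
blk [ 0.4763 -0.0233  0.129 ]
wht [0.4503 0.0707 0.121 ]
grn [0.5493 0.0976 0.129 ]
lemon [ 0.6069 -0.1632  0.03  ]
saucer [ 0.4976 -0.3113  0.1   ]
```

>>> carry_out(increments="-0.1 -0.04 0.18 0 0.04 0 1; -0.2 -0.04 0.36 0 0.08 0 1; -0.3 -0.04 0.54 0 0.14 0 1; -0.39 -0.04 0.71 0 0.14 0 1; -0.39 -0.04 0.71 0 0.14 0 1; -0.39 -0.04 0.71 0 0.14 0 1; -0.39 -0.04 0.71 0 0.14 0 1; -0.39 -0.04 0.71 0 0.14 0 1; -0.39 -0.04 0.71 0 0.14 0 1; -0.39 -0.04 0.71 0 0.14 0 1")

```text
clock: 1.4
ee_pos: [0.4669, -0.2284, 0.2512]
tool_rot: [[0.291, -0.0, 0.957], [-0.957, -0.0, 0.291], [0.0, -1.0, -0.0]]
force: [-0.1, 0.4, -0.1]
opening: 0.0854
```

Run:
```python
from h import *
P=pose(); np.save("pics/P1.npy",P); cv2.imwrite("pics/w1.png",ctrl.grab_frame("wrist")[:,:,::-1]); print(P.round(4)); print(ctrl.observe()["clock"],ctrl.observe()["joints"])
```

```text
[[ 2.909e-01 -4.000e-04  9.568e-01  4.669e-01]
 [-9.568e-01 -2.000e-04  2.909e-01 -2.284e-01]
 [ 1.000e-04 -1.000e+00 -5.000e-04  2.512e-01]
 [ 0.000e+00  0.000e+00  0.000e+00  1.000e+00]]
1.45 [-4.76830420e-01  2.19946153e-01  1.65327758e+00 -2.85996521e-04
  1.26851490e+00  7.99118215e-01]
```

View pics/w1.png

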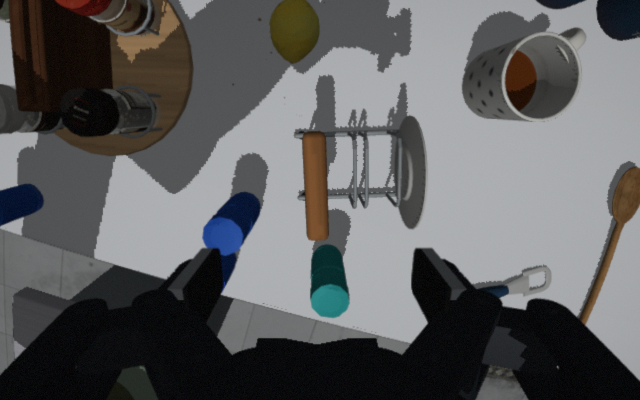

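```bash
cat >> h.py <<'E'
def handle(src,box):
    im=cv2.imread(src); x0,y0,x1,y1=box
    hs=cv2.cvtColor(im,cv2.COLOR_BGR2HSV)
    m=((hs[...,0]>3)&(hs[...,0]<18)&(hs[...,1]>120)&(hs[...,2]>60)).astype(np.uint8)
    k=np.zeros_like(m);k[y0:y1,x0:x1]=1;m*=k
    c=max(cv2.findContours(m,cv2.RETR_EXTERNAL,cv2.CHAIN_APPROX_NONE)[0],key=cv2.contourArea)
    r=cv2.minAreaRect(c);return r,cv2.boxPoints(r)
def tri(r1,r2):
    (o1,d1),(o2,d2)=r1,r2
    A=np.stack([d1,-d2],1);s=np.linalg.lstsq(A,o2-o1,rcond=None)[0]
    a=o1+d1*s[0];b=o2+d2*s[1];return (a+b)/2,np.linalg.norm(a-b)
E
python3 - <<'E'
from h import *
P=np.load("pics/P1.npy")
r,b=handle("pics/w1.png",(295,120,335,245));print(r,b.round(1).tolist())
for z in (.104,.117,.13): print([np.round(onz("wrist",q,z,P)[:2],4).tolist() for q in b],onz("wrist",r[0],z,P).round(4))
r2,b2=handle("pics/top0.png",(385,165,425,225));print(r2,b2.round(1).tolist())
for z in (.13,): print([np.round(onz("top",q,z)[:2],4).tolist() for q in b2],onz("top",r2[0],z).round(4))
print(tri(ray("wrist",r[0],P),ray("top",r2[0])))
r3,b3=handle("pics/scene0.png",(335,145,380,175));print(r3);print(tri(ray("wrist",r[0],P),ray("scene",r3[0])))
crop("pics/w1.png","pics/w1c.png",270,100,440,260,4.5)
E
```

```text
((315.912109375, 186.1338653564453), (106.42670440673828, 22.8143310546875), 87.0390625) [[301.79998779296875, 133.60000610351562], [324.6000061035156, 132.39999389648438], [330.1000061035156, 238.6999969482422], [307.29998779296875, 239.89999389648438]]
[[0.5098, -0.2017], [0.5167, -0.2209], [0.4211, -0.2563], [0.4135, -0.2354]] [ 0.4674 -0.2278  0.104 ]
[[0.5107, -0.2021], [0.5174, -0.2204], [0.4261, -0.2542], [0.4187, -0.2342]] [ 0.4702 -0.227   0.117 ]
[[0.5117, -0.2024], [0.518, -0.2199], [0.431, -0.2521], [0.424, -0.2331]] [ 0.4731 -0.2262  0.13  ]
((405.82989501953125, 195.2577362060547), (40.421043395996094, 7.969334602355957), 68.96248626708984) [[394.8999938964844, 177.8000030517578], [402.29998779296875, 175.0], [416.79998779296875, 212.6999969482422], [409.3999938964844, 215.60000610351562]]
[[0.5094, -0.2033], [0.5158, -0.2206], [0.4285, -0.2506], [0.4222, -0.2335]] [ 0.4688 -0.2271  0.13  ]
(array([ 0.47040756, -0.22797502,  0.12110357]), np.float64(0.0027957860958629675))
((356.27301025390625, 160.43783569335938), (27.605379104614258, 8.162041664123535), 8.972625732421875)
(array([ 0.47003841, -0.22731882,  0.11889506]), np.float64(0.0014290858585454963))
```

View pics/w1c.png

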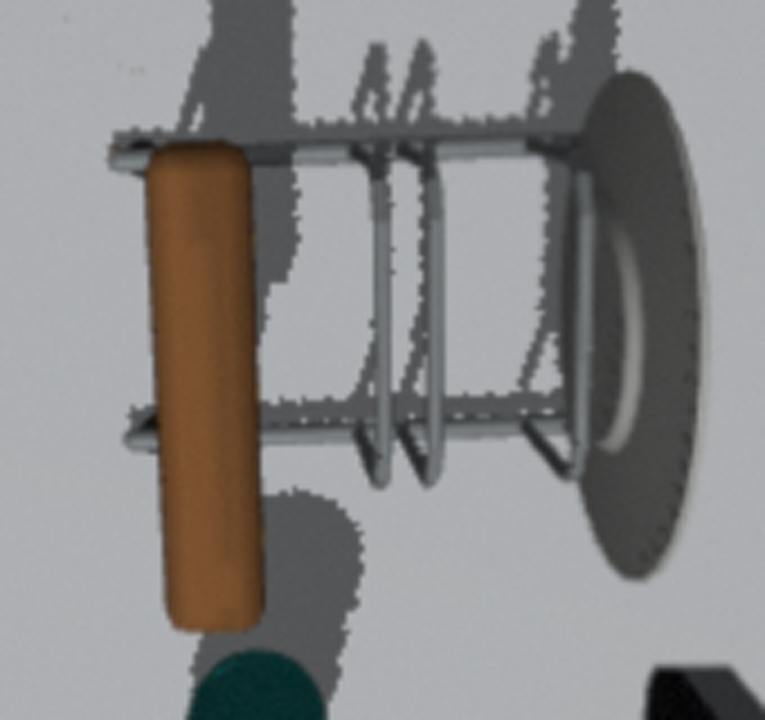

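>>> carry_out(increments="0 0.05 0 0 -0.09 0 1; 0 0.12 0.006 0 -0.09 0 1; 0 0.19 0.006 0 -0.09 0 1; 0 0.25 0.006 0 -0.09 0 1; 0 0.29 0.006 0 -0.09 0 1; 0 0.31 0.006 0 -0.09 0 1; 0 0.31 0.006 0 -0.09 0 1; 0 0.31 0.006 0 -0.09 0 1", force=60)

```text
clock: 2.45
ee_pos: [0.471, -0.2271, 0.0972]
tool_rot: [[0.335, 0.002, 0.942], [-0.942, -0.001, 0.335], [0.001, -1.0, 0.001]]
force: [-0.4, -0.7, 0.0]
opening: 0.0854
```

Run:
```python
from h import *
P=pose(); np.save("pics/P2.npy",P); cv2.imwrite("pics/w2.png",ctrl.grab_frame("wrist")[:,:,::-1]); print(P.round(4)); print(ctrl.observe()["clock"])
```

```text
[[ 0.3349  0.0017  0.9423  0.471 ]
 [-0.9423 -0.001   0.3349 -0.2271]
 [ 0.0015 -1.      0.0012  0.0972]
 [ 0.      0.      0.      1.    ]]
2.5
```

View pics/w2.png

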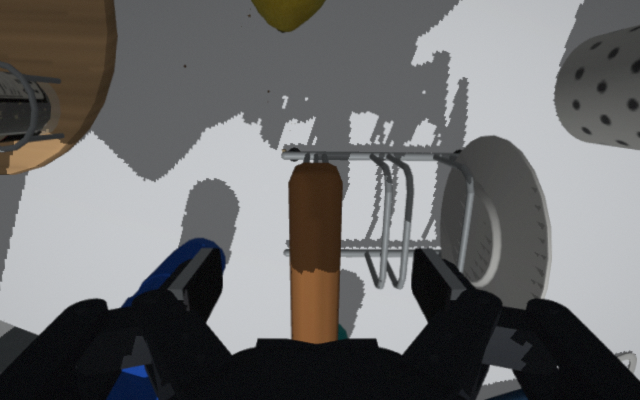

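The handle runs straight down the picture at column 315, midway between the pads, so I'm closing.

>>> carry_out(increments="0 0 0 0 0 0 0.5; 0 0 0 0 0 0 0.2; 0 0 0 0 0 0 0; 0 0 0 0 0 0 0; 0 0 0 0 0 0 0; 0 0 0 0 0 0 0", force=60)

```text
clock: 3.25
ee_pos: [0.4706, -0.2266, 0.0965]
tool_rot: [[0.335, 0.0, 0.942], [-0.942, -0.0, 0.335], [0.0, -1.0, 0.0]]
force: [-0.2, -0.3, 1.9]
opening: 0.0193
```

>>> carry_out(increments="0 -0.03 0 0 0 0 0; 0 -0.09 0 0 0 0 0; 0 -0.16 0 0 0 0 0; 0 -0.24 0 0 0 0 0; 0 -0.30 0 0 0 0 0; 0 -0.34 0 0 0 0 0; 0 -0.34 0 0 0 0 0; 0 -0.34 0 0 0 0 0")

```text
clock: 4.25
ee_pos: [0.47, -0.2262, 0.2656]
tool_rot: [[0.335, -0.001, 0.942], [-0.942, 0.001, 0.335], [-0.001, -1.0, -0.001]]
force: [-0.5, 0.9, -1.8]
opening: 0.0193
```

Run:
```python
from h import *
P=pose(); np.save("pics/P3.npy",P); print(P.round(4)); print(ctrl.observe()["clock"])
for n in("wrist","scene"): cv2.imwrite(f"pics/{n}3.png",ctrl.grab_frame(n)[:,:,::-1])
crop("pics/scene3.png","pics/scene3c.png",240,60,440,260,3)
```

```text
[[ 3.352e-01 -1.400e-03  9.421e-01  4.700e-01]
 [-9.421e-01  7.000e-04  3.352e-01 -2.262e-01]
 [-1.100e-03 -1.000e+00 -1.100e-03  2.656e-01]
 [ 0.000e+00  0.000e+00  0.000e+00  1.000e+00]]
4.25
```

View pics/wrist3.png

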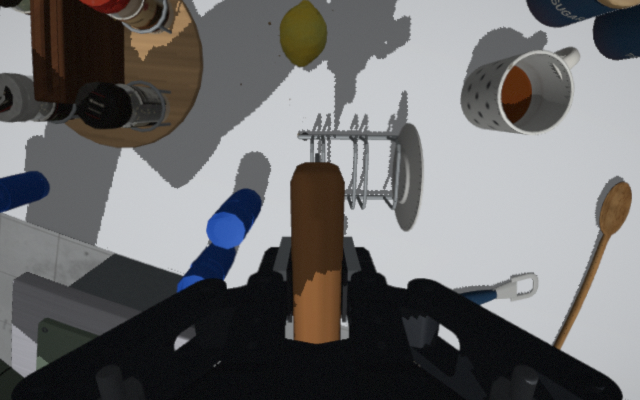

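View pics/scene3c.png

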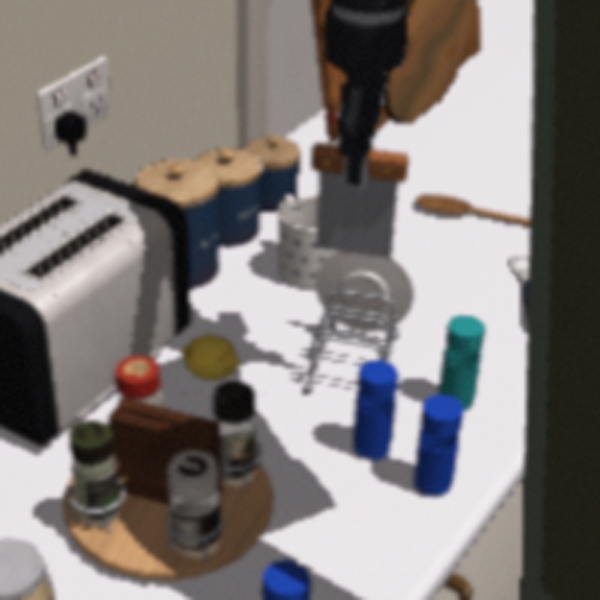

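Run:
```python
from h import *
crop("pics/scene3.png","pics/scene3d.png",330,95,390,160,9)
P=np.load("pics/P3.npy")
# predict corners if aligned: handle mid at tool (0,-.019-ish,0)
for hy in (-.021,):
  for nm,q in dict(hl=(0,hy-.013,-.048),hr=(0,hy-.013,.048),hbl=(0,hy+.013,-.048),hbr=(0,hy+.013,.048),bl=(0,hy+.105,-.04),br=(0,hy+.105,.04)).items():
    w=(P@np.append(q,1))[:3]; print(nm,w.round(4),((proj("scene",w)-[330,95])*9).round(1), proj("wrist",w,P).round(1))
```

```text
hl [ 0.4248 -0.2423  0.2996] [409.8 152.5] [315.8 388. ]
hr [ 0.5152 -0.2102  0.2995] [118.2 114.8] [315.8 169. ]
hbl [ 0.4248 -0.2423  0.2736] [403.3 223.7] [316.  346.9]
hbr [ 0.5152 -0.2101  0.2735] [115.6 185.6] [315.9 158.6]
bl [ 0.4322 -0.2396  0.1816] [358.2 458.1] [316.2 255.5]
br [ 0.5075 -0.2128  0.1815] [129.5 425.1] [316.2 151.8]
```

View pics/scene3d.png

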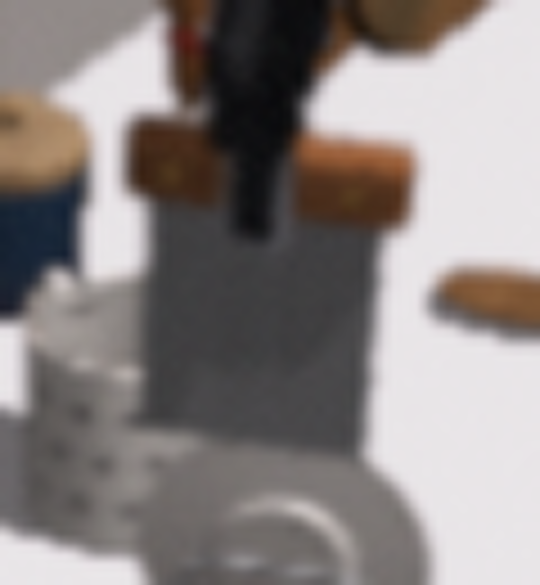

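>>> carry_out(increments="-0.05 0 0.04 0 0 0 0; -0.12 0 0.1 0 0 0 0; -0.2 0 0.17 0 0 0 0; -0.27 0 0.23 0 0 0 0; -0.31 0 0.26 0 0 0 0; -0.31 0 0.26 0 0 0 0; -0.31 0 0.26 0 0 0 0; -0.31 0 0.26 0 0 0 0")

```text
clock: 5.35
ee_pos: [0.5407, -0.0379, 0.2661]
tool_rot: [[0.334, -0.001, 0.943], [-0.943, -0.0, 0.334], [0.0, -1.0, -0.001]]
force: [-0.5, 0.4, -0.0]
opening: 0.0195
```

Run:
```python
from h import *
P=pose(); np.save("pics/P4.npy",P); print(P.round(4)); print(ctrl.observe()["clock"])
cv2.imwrite(f"pics/wrist4.png",ctrl.grab_frame("wrist")[:,:,::-1])
crop("pics/wrist4.png","pics/wrist4c.png",100,60,360,290,3)
```

```text
[[ 3.339e-01 -6.000e-04  9.426e-01  5.407e-01]
 [-9.426e-01 -3.000e-04  3.339e-01 -3.790e-02]
 [ 1.000e-04 -1.000e+00 -7.000e-04  2.661e-01]
 [ 0.000e+00  0.000e+00  0.000e+00  1.000e+00]]
5.35
```

View pics/wrist4.png

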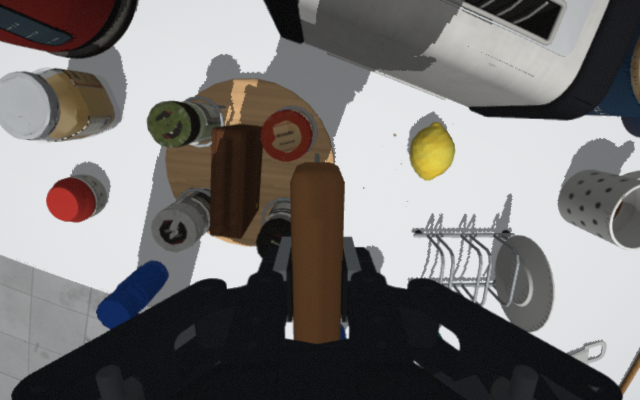

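View pics/wrist4c.png

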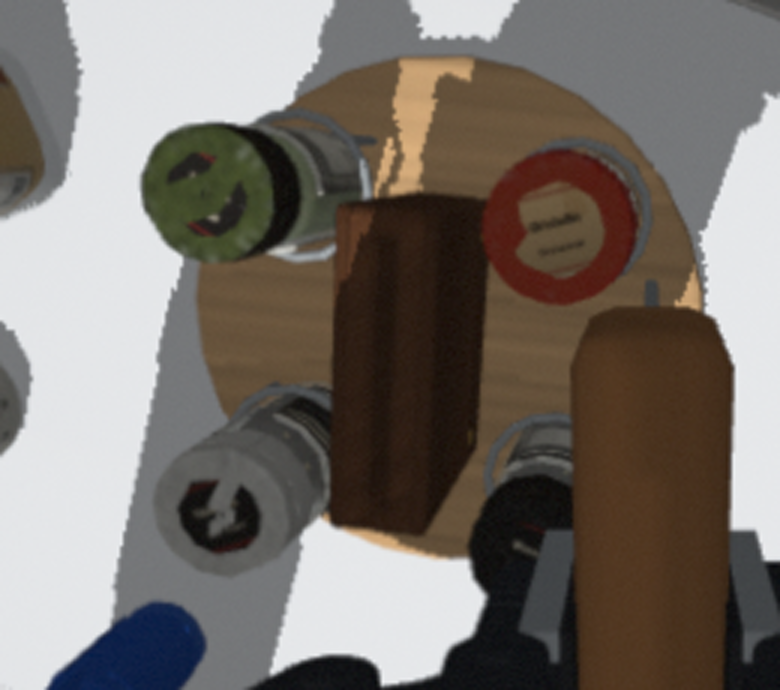

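Run:
```python
from h import *
im=cv2.imread("pics/wrist4.png")[115:245,195:290].astype(float)
im=np.clip(255*(im/130)**0.6,0,255).astype(np.uint8)
im=cv2.resize(im,None,fx=4.5,fy=4.5,interpolation=cv2.INTER_CUBIC)
cv2.imwrite("pics/hub4.png",im)
```

```text
(no output)
```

View pics/hub4.png

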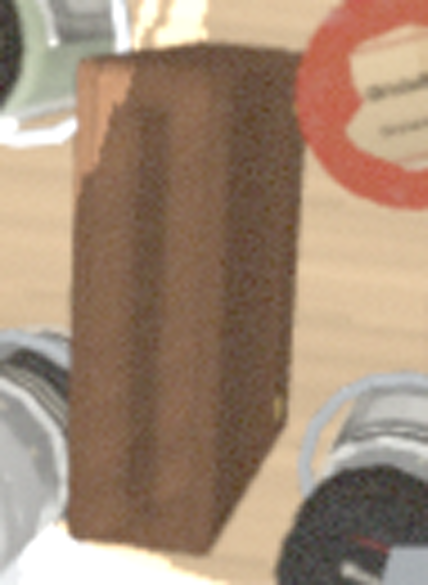

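Run:
```python
from h import *
P=np.load("pics/P4.npy")
g=lambda x,y:(195+x/4.5,115+y/4.5)
R={}
for n,q in dict(TL=(80,62),TR=(225,66),BL=(70,537),BR=(208,552),S1=(152,108),S2=(143,495)).items():
    R[n]=onz("wrist",g(*q),.122,P); print(n,R[n].round(4))
a=lambda p,q:np.degrees(np.arctan2(*(R[p]-R[q])[[1,0]]))
print(a("TL","BL"),a("TR","BR"),a("S1","S2"))
c=(R["TL"]+R["TR"]+R["BL"]+R["BR"])/4;print(c,(R["S1"]+R["S2"])/2,np.linalg.norm(R["S1"]-R["S2"]),np.linalg.norm(R["TL"]-R["BL"]),np.linalg.norm(R["TR"]-R["TL"]))
# disc edge fit
im=cv2.imread("pics/wrist4.png")
f=lambda x,y:(100+x/3,60+y/3)
pts=[(198,310),(230,410),(300,100),(360,70),(430,56),(540,75),(600,110),(660,175),(690,240),(700,300),(205,250),(440,556),(380,545)]
W=np.array([onz("wrist",f(*p),.024,P)[:2] for p in pts])
A=np.c_[2*W,np.ones(len(W))];s=np.linalg.lstsq(A,(W**2).sum(1),rcond=None)[0]
r=np.sqrt(s[2]+s[:2]@s[:2]);print("disc",s[:2],r,(np.hypot(*(W-s[:2]).T)-r).round(4))
for n,q,z in [("red",(561,228),.13),("grn",(208,193),.129)]: print(n,onz("wrist",f(*q),z,P).round(4))
```

```text
TL [0.5605 0.0666 0.122 ]
TR [0.5692 0.0391 0.122 ]
BL [0.4627 0.0431 0.122 ]
BR [0.4696 0.0139 0.122 ]
S1 [0.5565 0.0506 0.122 ]
S2 [0.4774 0.0306 0.122 ]
13.521931156252283 14.1898166927557 14.146001182308181
[0.51549288 0.04066665 0.122     ] [0.51695918 0.0405802  0.122     ] 0.08161186634143124 0.1005354224144489 0.02879219992371356
disc [0.51575587 0.03939161] 0.10301616103275729 [ 0.001  -0.001  -0.0002 -0.0004  0.      0.0005  0.0005  0.0003 -0.0002
 -0.0009 -0.0004 -0.      0.0008]
red [0.577  0.0017 0.13  ]
grn [0.5528 0.1019 0.129 ]
```

>>> carry_out(increments="-0.04 0 0 0 0.05 0 0; -0.1 0 0.01 0 0.12 0 0; -0.15 0.02 0.01 0 0.188 0 0; -0.163 0.04 0.01 0 0.188 0 0; -0.163 0.06 0.01 0 0.188 0 0; -0.163 0.06 0.01 0 0.188 0 0; -0.163 0.06 0.01 0 0.188 0 0")

```text
clock: 6.28
ee_pos: [0.5189, 0.0408, 0.2364]
tool_rot: [[0.244, 0.0, 0.97], [-0.97, -0.0, 0.244], [0.0, -1.0, 0.0]]
force: [-0.4, 0.6, -1.0]
opening: 0.0191
```

Run:
```python
from h import *
P=pose(); np.save("pics/P5.npy",P); print(P.round(4)); print(ctrl.observe()["clock"])
for n in("wrist","scene"): cv2.imwrite(f"pics/{n}5.png",ctrl.grab_frame(n)[:,:,::-1])
crop("pics/wrist5.png","pics/wrist5c.png",230,60,410,260,3)
crop("pics/scene5.png","pics/scene5c.png",250,130,350,250,5)
```

```text
[[ 2.444e-01  4.000e-04  9.697e-01  5.189e-01]
 [-9.697e-01 -3.000e-04  2.444e-01  4.080e-02]
 [ 4.000e-04 -1.000e+00  4.000e-04  2.364e-01]
 [ 0.000e+00  0.000e+00  0.000e+00  1.000e+00]]
6.275
```

View pics/wrist5c.png

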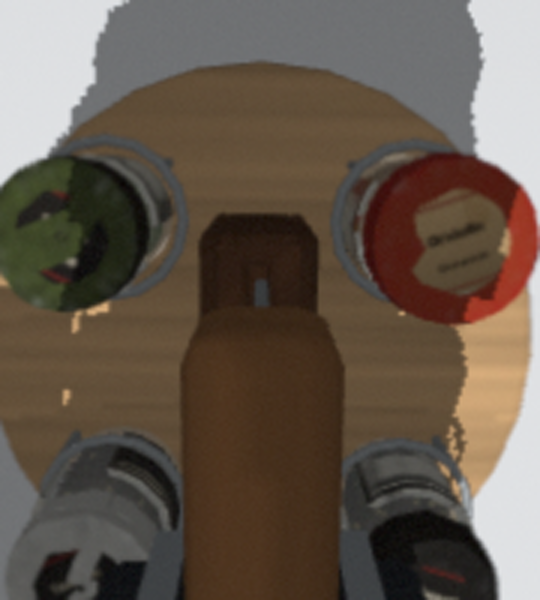

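View pics/scene5c.png

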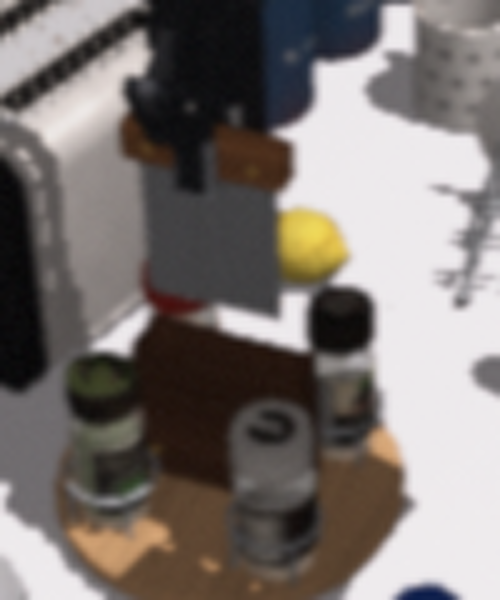

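Run:
```python
from h import *
im=cv2.imread("pics/wrist5.png")[125:175,285:347].astype(float)
im=np.clip(255*(im/130)**0.6,0,255).astype(np.uint8)
cv2.imwrite("pics/hub5.png",cv2.resize(im,None,fx=11,fy=11,interpolation=cv2.INTER_CUBIC))
im=cv2.imread("pics/scene5.png")[140:230,265:325].astype(float)
im=np.clip(255*(im/160)**0.6,0,255).astype(np.uint8)
cv2.imwrite("pics/sc5.png",cv2.resize(im,None,fx=6.6,fy=6.6,interpolation=cv2.INTER_CUBIC))
```

```text
(no output)
```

View pics/hub5.png

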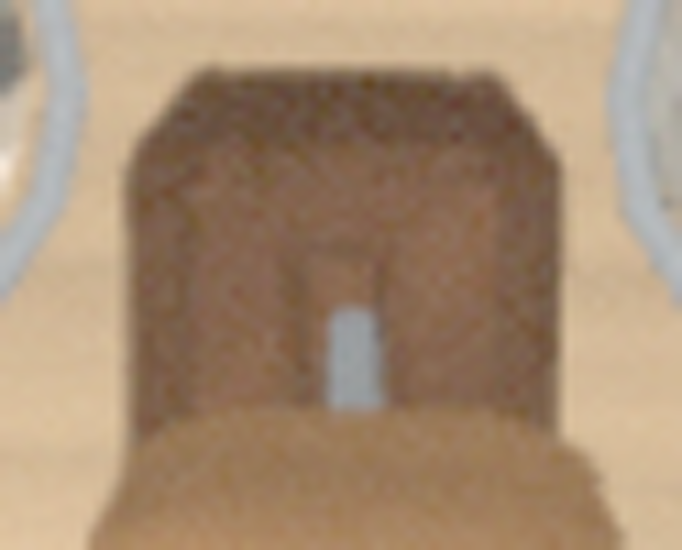

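View pics/sc5.png

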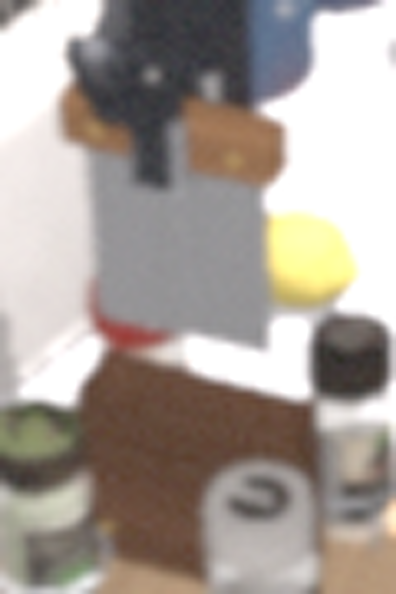

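Run:
```python
from h import *
P=np.load("pics/P5.npy");Pi=np.linalg.inv(P)
def t(px,z):
    return (Pi@np.append(onz("wrist",px,z,P),1))[:3].round(4)
g=lambda x,y:(285+x/11,125+y/11)
for dz in(-.084,-.086,-.082): print("blade",t(g(355,308),P[2,3]+dz))
print("slot far",t(g(340,247),.122),"hub far",t(g(340,145),.122), "hubL",t(g(185,250),.122),"hubR",t(g(498,250),.122),t(g(130,250),.122),t(g(560,250),.122))
# scene
f=lambda x,y:(265+x/6.6,140+y/6.6)
n=P[:3,0]
def pl(px,off):
    o,d=ray("scene",px); s=((P[:3,3]+n*off-o)@n)/(d@n); return (Pi@np.append(o+d*s,1))[:3].round(4)
print("blade",pl(f(98,318),0),pl(f(264,347),0),"handle",pl(f(62,132),-.01),pl(f(272,187),-.01))
for q in[(105,350),(318,403)]: print("hubtop near?",(Pi@np.append(onz("scene",f(*q),.122),1))[:3].round(4))
```

```text
blade [0.0007 0.084  0.0392]
blade [0.0007 0.086  0.039 ]
blade [0.0007 0.082  0.0394]
slot far [-0.0003  0.1144  0.0399] hub far [-0.0003  0.1144  0.0473] hubL [-0.0116  0.1144  0.0397] hubR [0.0112 0.1144 0.0397] [-0.0157  0.1144  0.0397] [0.0157 0.1144 0.0397]
blade [0.     0.0856 0.0377] [ 0.      0.0797 -0.0386] handle [-0.01   -0.0162  0.0418] [-0.01   -0.0119 -0.0484]
hubtop near? [0.0127 0.1144 0.0422]
hubtop near? [ 0.0119  0.1144 -0.0576]
```

>>> carry_out(increments="-0.002 0 -0.0044 0 0 0 0; -0.002 0.02 -0.0044 0 0 0 0; -0.002 0.04 -0.0044 0 0 0 0; -0.002 0.055 -0.0044 0 0 0 0; -0.002 0.07 -0.0044 0 0 0 0; -0.002 0.08 -0.0044 0 0 0 0; -0.002 0.08 -0.0044 0 0 0 0")

```text
clock: 7.25
ee_pos: [0.5159, 0.0419, 0.1959]
tool_rot: [[0.245, -0.001, 0.969], [-0.969, -0.0, 0.245], [-0.0, -1.0, -0.001]]
force: [0.4, -0.5, -1.2]
opening: 0.0196
```

Run:
```python
from h import *
P=pose(); np.save("pics/P6.npy",P); s=ctrl.observe();print(P.round(4),s["clock"],s["force"],s["ft_torque"])
for n in("wrist","scene"): cv2.imwrite(f"pics/{n}6.png",ctrl.grab_frame(n)[:,:,::-1])
im=cv2.imread("pics/wrist6.png")[100:175,275:360].astype(float)
im=np.clip(255*(im/130)**0.6,0,255).astype(np.uint8)
cv2.imwrite("pics/hub6.png",cv2.resize(im,None,fx=8,fy=8,interpolation=cv2.INTER_CUBIC))
im=cv2.imread("pics/scene6.png")[140:230,265:325].astype(float)
im=np.clip(255*(im/160)**0.6,0,255).astype(np.uint8)
cv2.imwrite("pics/sc6.png",cv2.resize(im,None,fx=6.6,fy=6.6,interpolation=cv2.INTER_CUBIC))
```

```text
[[ 2.453e-01 -7.000e-04  9.695e-01  5.159e-01]
 [-9.695e-01 -1.000e-04  2.453e-01  4.190e-02]
 [-1.000e-04 -1.000e+00 -7.000e-04  1.959e-01]
 [ 0.000e+00  0.000e+00  0.000e+00  1.000e+00]] 7.25 [ 0.42332842 -0.54503281 -1.24108566] [-0.01171205 -0.00770461 -0.00028479]
```

View pics/hub6.png

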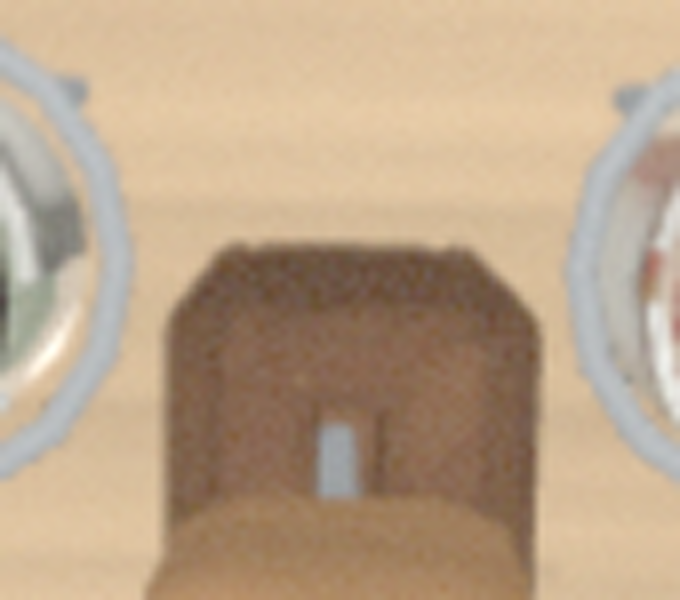

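View pics/sc6.png

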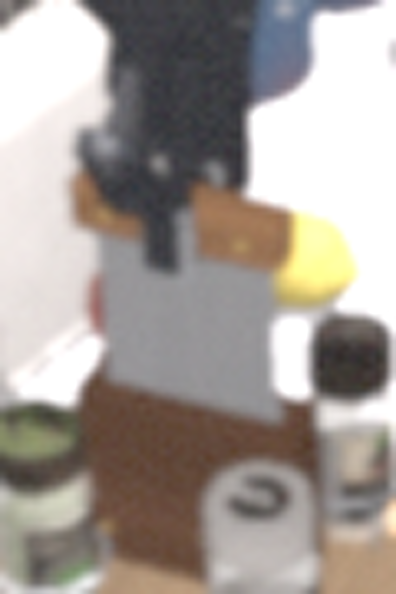

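>>> carry_out(increments="0.0018 0 -0.001 0 0 0 0; 0.0018 0.012 -0.001 0 0 0 0; 0.0018 0.025 -0.001 0 0 0 0; 0.0018 0.038 -0.001 0 0 0 0; 0.0018 0.05 -0.001 0 0 0 0; 0.0018 0.05 -0.001 0 0 0 0")

```text
clock: 8.1
ee_pos: [0.5154, 0.0409, 0.1706]
tool_rot: [[0.245, -0.001, 0.969], [-0.969, -0.0, 0.245], [-0.0, -1.0, -0.001]]
force: [0.6, -0.1, -0.8]
opening: 0.0196
```

Run:
```python
from h import *
P=pose(); np.save("pics/P7.npy",P); s=ctrl.observe();print(P.round(4),s["clock"],s["force"],s["ft_torque"])
for n in("wrist","scene"): cv2.imwrite(f"pics/{n}7.png",ctrl.grab_frame(n)[:,:,::-1])
im=cv2.imread("pics/wrist7.png")[60:175,275:360].astype(float)
im=np.clip(255*(im/130)**0.6,0,255).astype(np.uint8)
a=cv2.resize(im,None,fx=5,fy=5,interpolation=cv2.INTER_CUBIC)
im=cv2.imread("pics/scene7.png")[140:230,265:325].astype(float)
im=np.clip(255*(im/160)**0.6,0,255).astype(np.uint8)
b=cv2.resize(im,(383,575),interpolation=cv2.INTER_CUBIC)
cv2.imwrite("pics/c7.png",np.hstack([a,b[:575]]))
```

```text
[[ 2.453e-01 -1.400e-03  9.694e-01  5.154e-01]
 [-9.694e-01 -2.000e-04  2.453e-01  4.090e-02]
 [-1.000e-04 -1.000e+00 -1.400e-03  1.706e-01]
 [ 0.000e+00  0.000e+00  0.000e+00  1.000e+00]] 8.1 [ 0.55770239 -0.05506014 -0.83503101] [-0.04609482  0.00462372 -0.03165899]
```

View pics/c7.png

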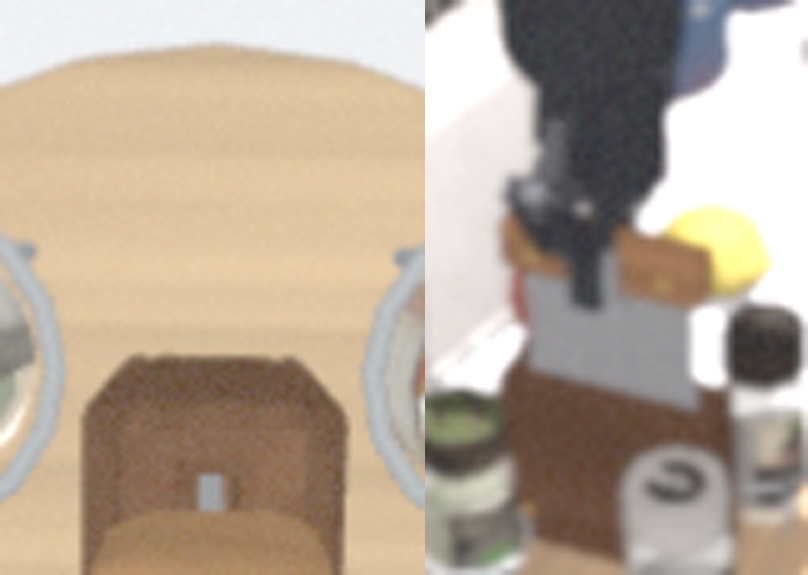

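>>> carry_out(increments="0.001 0.012 0 0 0 0 0; 0.001 0.024 0 0 0 0 0; 0.001 0.036 0 0 0 0 0; 0.001 0.046 0 0 0 0 0; 0.001 0.052 0 0 0 0 0; 0.001 0.054 0 0 0 0 0; 0.001 0.054 0 0 0 0 0")

```text
clock: 9.07
ee_pos: [0.516, 0.0405, 0.1447]
tool_rot: [[0.245, 0.0, 0.969], [-0.969, -0.0, 0.245], [0.0, -1.0, 0.0]]
force: [-1.2, -0.1, 1.6]
opening: 0.0191
```

>>> carry_out(increments="0 0.002 0 0 0 0 0; 0 0.004 0 0 0 0 0; 0 0.004 0 0 0 0 0")

```text
clock: 9.45
ee_pos: [0.5162, 0.0405, 0.1446]
tool_rot: [[0.245, 0.002, 0.969], [-0.969, 0.0, 0.245], [0.0, -1.0, 0.002]]
force: [-4.1, 0.5, 13.6]
opening: 0.019
```

>>> carry_out(increments="0 -0.003 0 0 -0.05 0 0; 0 -0.003 0 0 -0.15 0 0; 0 -0.003 0 0 -0.3 0 0; 0 -0.003 0 0 -0.46 0 0; 0 -0.003 0 0 -0.62 0 0; 0 -0.003 0 0 -0.78 0 0; 0 -0.003 0 0 -0.92 0 0; 0 -0.003 0 0 -1 0 0; 0 -0.003 0 0 -1 0 0")

```text
clock: 10.58
ee_pos: [0.5165, 0.0411, 0.1447]
tool_rot: [[0.68, 0.002, 0.733], [-0.733, 0.001, 0.68], [0.0, -1.0, 0.002]]
force: [-0.9, 1.9, 6.1]
opening: 0.0193
```

Run:
```python
from h import *
s=ctrl.observe();print(s["clock"],s["force"],s["ft_torque"],s["joints"])
for n in("top","scene"): cv2.imwrite(f"pics/{n}8.png",ctrl.grab_frame(n)[:,:,::-1])
crop("pics/scene8.png","pics/scene8c.png",240,120,360,260,4)
```

```text
10.575 [-0.90543015  1.89014812  6.13982998] [ 0.33455357  0.35702668 -0.00258467] [5.65419026e-02 3.03620587e-01 1.82481121e+00 1.33283447e-03
 1.01137018e+00 8.78728924e-01]
```

View pics/scene8c.png

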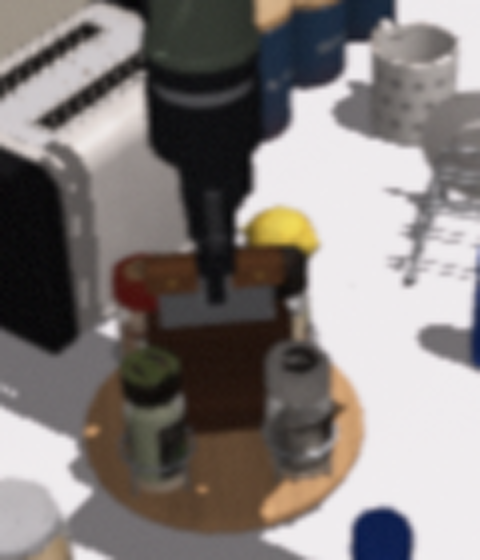

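>>> carry_out(increments="0 0 0 0 -0.08 0 0; 0 0 0 0 -0.23 0 0; 0 0 0 0 -0.39 0 0; 0 0 0 0 -0.55 0 0; 0 0 0 0 -0.71 0 0; 0 0 0 0 -0.86 0 0; 0 0 0 0 -1 0 0")

```text
clock: 11.55
ee_pos: [0.5162, 0.0418, 0.1447]
tool_rot: [[0.949, 0.001, 0.316], [-0.316, 0.003, 0.949], [0.0, -1.0, 0.003]]
force: [-2.6, 3.2, 6.9]
opening: 0.0193
```

>>> carry_out(increments="0 0 0 0 -0.12 0 0; 0 0 0 0 -0.27 0 0; 0 0 0 0 -0.43 0 0; 0 0 0 0 -0.58 0 0; 0 0 0 0 -0.73 0 0; 0 0 0 0 -0.87 0 0; 0 0 0 0 -1 0 0")

```text
clock: 12.42
ee_pos: [0.5156, 0.0422, 0.1448]
tool_rot: [[0.984, -0.0, -0.177], [0.177, 0.003, 0.984], [0.001, -1.0, 0.003]]
force: [-3.7, 5.7, 8.2]
opening: 0.0192
```

>>> carry_out(increments="0 0 0 0 -0.12 0 0; 0 0 0 0 -0.27 0 0; 0 0 0 0 -0.43 0 0; 0 0 0 0 -0.58 0 0; 0 0 0 0 -0.73 0 0; 0 0 0 0 -0.87 0 0; 0 0 0 0 -1 0 0")

```text
clock: 13.3
ee_pos: [0.5154, 0.0415, 0.1447]
tool_rot: [[0.778, -0.001, -0.628], [0.628, 0.002, 0.778], [0.001, -1.0, 0.002]]
force: [-4.9, 2.1, 8.0]
opening: 0.0192
```

>>> carry_out(increments="0 0 0 0 -0.12 0 0; 0 0 0 0 -0.27 0 0; 0 0 0 0 -0.43 0 0; 0 0 0 0 -0.58 0 0; 0 0 0 0 -0.73 0 0; 0 0 0 0 -0.87 0 0; 0 0 0 0 -1 0 0")

```text
clock: 14.18
ee_pos: [0.5157, 0.0408, 0.1447]
tool_rot: [[0.382, -0.0, -0.924], [0.924, 0.001, 0.382], [0.001, -1.0, 0.0]]
force: [-4.5, 1.1, 8.2]
opening: 0.0195
```

>>> carry_out(increments="0 0 0 0 -0.12 0 0; 0 0 0 0 -0.27 0 0; 0 0 0 0 -0.43 0 0; 0 0 0 0 -0.58 0 0; 0 0 0 0 -0.73 0 0; 0 0 0 0 -0.87 0 0; 0 0 0 0 -1 0 0")

```text
clock: 15.05
ee_pos: [0.5163, 0.0409, 0.1447]
tool_rot: [[-0.108, 0.001, -0.994], [0.994, 0.001, -0.108], [0.001, -1.0, -0.001]]
force: [-2.3, 0.4, 7.4]
opening: 0.019
```

>>> carry_out(increments="0 0 0 0 -0.12 0 0; 0 0 0 0 -0.27 0 0; 0 0 0 0 -0.43 0 0; 0 0 0 0 -0.58 0 0; 0 0 0 0 -0.73 0 0; 0 0 0 0 -0.87 0 0; 0 0 0 0 -1 0 0; 0 0 0 0 -1 0 0")

```text
clock: 16.05
ee_pos: [0.5164, 0.0412, 0.1447]
tool_rot: [[-0.57, 0.002, -0.822], [0.822, 0.001, -0.57], [0.0, -1.0, -0.002]]
force: [-1.7, 1.3, 6.3]
opening: 0.0194
```

Run:
```python
from h import *
P=pose();np.save("pics/P9.npy",P);s=ctrl.observe();print(P.round(4),s["clock"],s["force"],s["ft_torque"],s["joints"])
for n in("top","scene","wrist"): cv2.imwrite(f"pics/{n}9.png",ctrl.grab_frame(n)[:,:,::-1])
crop("pics/scene9.png","pics/scene9c.png",240,120,360,260,4)
crop("pics/top9.png","pics/top9c.png",230,120,370,250,4.5)
```

```text
[[-5.700e-01  1.600e-03 -8.216e-01  5.164e-01]
 [ 8.216e-01  1.300e-03 -5.700e-01  4.120e-02]
 [ 2.000e-04 -1.000e+00 -2.000e-03  1.447e-01]
 [ 0.000e+00  0.000e+00  0.000e+00  1.000e+00]] 16.05 [-1.74114343  1.31349178  6.31213748] [0.38908939 0.37970108 0.00379348] [ 5.65921368e-02  3.03610218e-01  1.82489768e+00  1.42284980e-03
  1.01145790e+00 -2.12147966e+00]
```

View pics/scene9c.png

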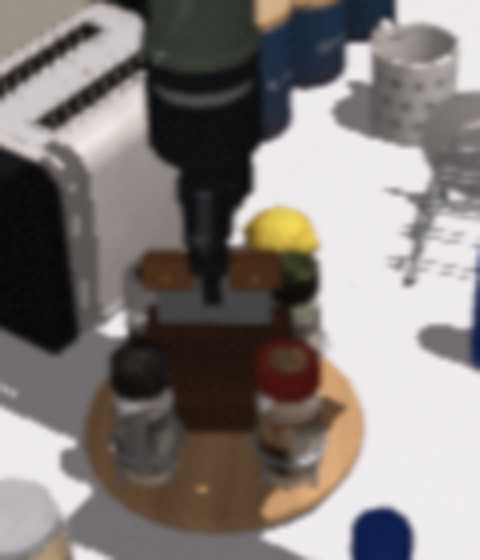

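View pics/top9c.png

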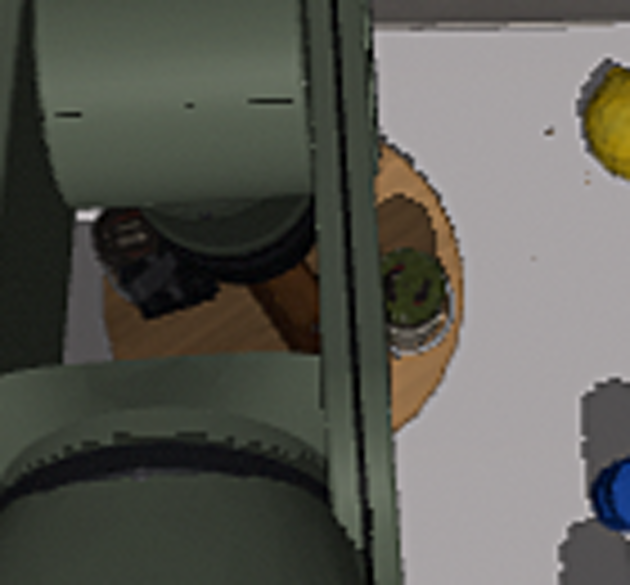

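View pics/wrist9.png

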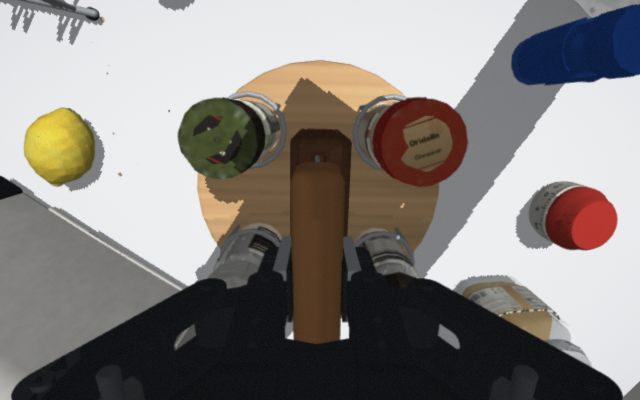

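Run:
```python
from h import *
P=np.load("pics/P9.npy")
im=cv2.imread("pics/wrist9.png");hs=cv2.cvtColor(im,cv2.COLOR_BGR2HSV)
m=(((hs[...,0]<8)|(hs[...,0]>172))&(hs[...,1]>130)&(hs[...,2]>50)).astype(np.uint8);m[:, :360]=0;m[:,480:]=0;m[200:]=0;m[:90]=0
c=max(cv2.findContours(m,cv2.RETR_EXTERNAL,cv2.CHAIN_APPROX_NONE)[0],key=cv2.contourArea)
h=cv2.convexHull(c);print(cv2.fitEllipse(h),cv2.boundingRect(c))
crop("pics/wrist9.png","pics/wrist9c.png",170,50,480,230,2.5)
im2=np.clip(255*(im[115:185,270:370].astype(float)/130)**.6,0,255).astype(np.uint8)
cv2.imwrite("pics/hub9.png",cv2.resize(im2,None,fx=8,fy=8,interpolation=cv2.INTER_CUBIC))
```

```text
((419.59710693359375, 141.3076934814453), (87.99874877929688, 94.19945526123047), 87.08531951904297) (373, 99, 94, 88)
```

View pics/wrist9c.png

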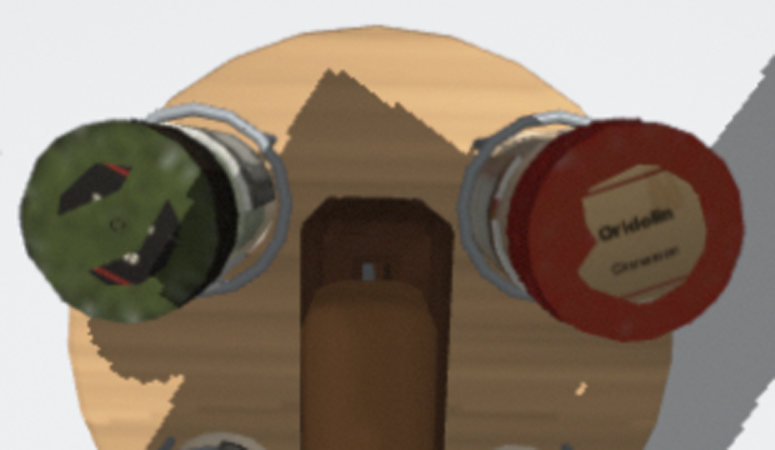

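View pics/hub9.png

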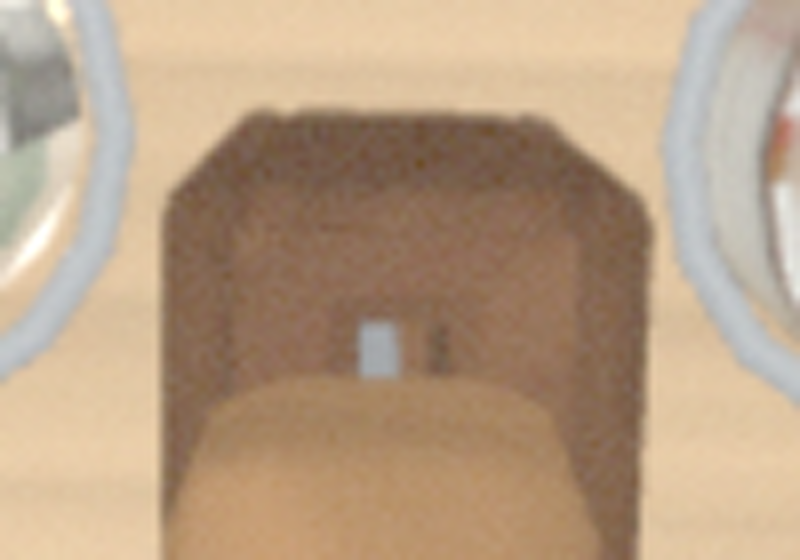

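Run:
```python
from h import *
P=np.load("pics/P9.npy");C=np.array([.5160,.0402])
an=lambda v:np.degrees(np.arctan2(v[1],v[0]))%360
g=lambda x,y:(270+x/8,115+y/8); k=lambda x,y:(170+x/2.5,50+y/2.5)
print("tool yaw",an(P[:2,2]))
for a,b in [((163,215),(163,490)),((650,240),(640,520))]:
    print("edge",an((onz("wrist",g(*a),.118,P)-onz("wrist",g(*b),.118,P))[:2]))
a,b=onz("wrist",g(255,112),.118,P),onz("wrist",g(548,118),.118,P); print("far edge normal",an((a-b)[:2])-90+180 , an((b-a)[:2])+90)
for px in [(424.4,142),(422.5,141.5),(426,142)]:
    w=onz("wrist",px,.13,P);print("red",w.round(4),an(w[:2]-C),np.hypot(*(w[:2]-C)))
w=onz("wrist",k(122,220),.129,P);print("grn",w.round(4),an(w[:2]-C))
for q in [(375,25)]: pass
pts=[(70,310),(80,400),(170,105),(235,55),(300,35),(375,26),(450,36),(520,65),(580,105),(672,360),(660,410)]
W=np.array([onz("wrist",k(*p),.024,P)[:2] for p in pts])
A=np.c_[2*W,np.ones(len(W))];s=np.linalg.lstsq(A,(W**2).sum(1),rcond=None)[0]
r=np.sqrt(s[2]+s[:2]@s[:2]);print("disc",s[:2],r)
# scene: red cap
im=cv2.imread("pics/scene9.png");hs=cv2.cvtColor(im,cv2.COLOR_BGR2HSV)
# ring corners: ring leftmost/rightmost points at z=.054
L=onz("wrist",k(291,200),.054,P);R=onz("wrist",k(459,207),.054,P);Pi=np.linalg.inv(P)
print("ring inner sides tool",(Pi@np.append(L,1)).round(4),(Pi@np.append(R,1)).round(4))
print("disc centre tool",(Pi@np.append(C,[.054,1])).round(4))
```

```text
tool yaw 214.75110913438678
edge 213.60550270690186
edge 214.27604438782893
far edge normal 393.63991012404614 213.63991012404614
red [0.4434 0.0548 0.13  ] 168.6439097775262 0.07406885595364433
red [0.4437 0.0539 0.13  ] 169.30103344841726 0.07353822723338935
red [0.4429 0.0554 0.13  ] 168.2213718731951 0.07465306673126638
grn [ 0.4998 -0.0296  0.129 ] 256.91202980193816
disc [0.51395173 0.0414468 ] 0.10322528280651275
ring inner sides tool [-0.022   0.0905  0.0538  1.    ] [0.0263 0.0906 0.0518 1.    ]
disc centre tool [-6.00e-04  9.07e-02  1.10e-03  1.00e+00]
```

>>> carry_out(increments="0 0 0 0 -0.1 0 0; 0 0 0 0 -0.22 0 0; 0 0 0 0 -0.32 0 0; 0 0 0 0 -0.39 0 0; 0 0 0 0 -0.395 0 0; 0 0 0 0 -0.395 0 0")

```text
clock: 16.95
ee_pos: [0.5165, 0.0412, 0.1447]
tool_rot: [[-0.72, 0.002, -0.694], [0.694, 0.001, -0.72], [-0.0, -1.0, -0.002]]
force: [-1.8, 2.7, 6.1]
opening: 0.0193
```

Run:
```python
from h import *
P=pose();np.save("pics/P10.npy",P);s=ctrl.observe();print(P.round(4),s["clock"],s["force"],s["joints"][5])
for n in("top","scene","wrist"): cv2.imwrite(f"pics/{n}10.png",ctrl.grab_frame(n)[:,:,::-1])
im=cv2.imread("pics/wrist10.png")
im2=np.clip(255*(im[115:185,270:370].astype(float)/130)**.6,0,255).astype(np.uint8)
a=cv2.resize(im2,None,fx=6,fy=6,interpolation=cv2.INTER_CUBIC)
cv2.imwrite("pics/hub10.png",a)
crop("pics/wrist10.png","pics/wrist10c.png",170,50,480,230,2.5)
crop("pics/scene10.png","pics/scene10c.png",240,120,360,260,4)
```

```text
[[-7.198e-01  1.800e-03 -6.942e-01  5.165e-01]
 [ 6.942e-01  1.500e-03 -7.198e-01  4.120e-02]
 [-3.000e-04 -1.000e+00 -2.300e-03  1.447e-01]
 [ 0.000e+00  0.000e+00  0.000e+00  1.000e+00]] 16.95 [-1.81924458  2.73957039  6.11005149] -2.31852586330266
```

View pics/wrist10c.png

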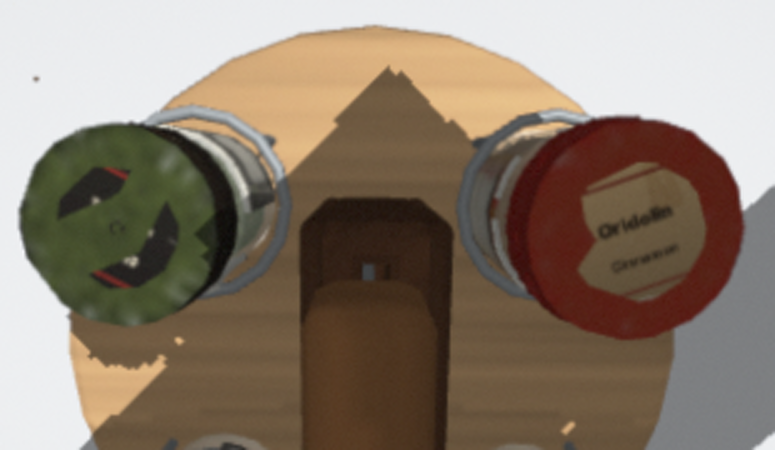

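View pics/hub10.png

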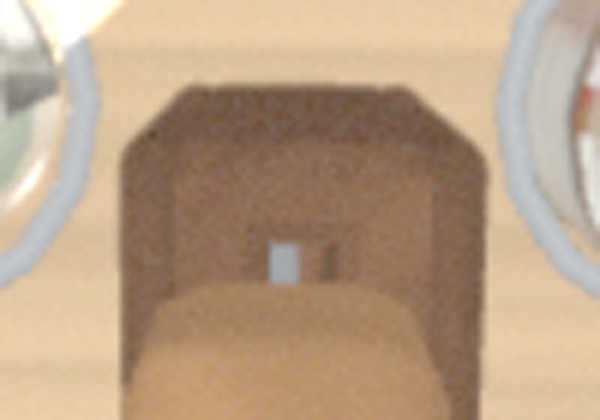

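View pics/scene10c.png

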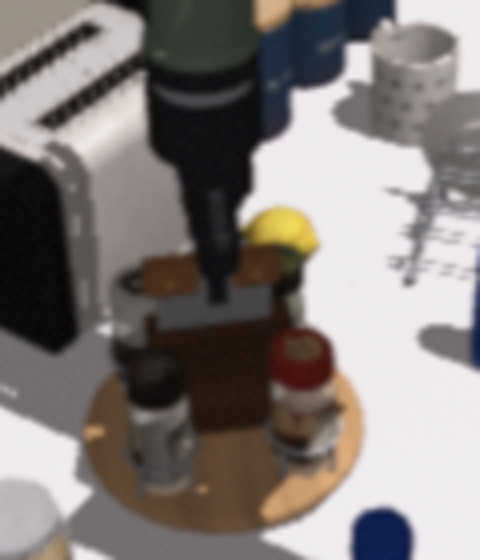

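Run:
```python
from h import *
P=np.load("pics/P10.npy");C=np.array([.5157,.0403])
an=lambda v:np.degrees(np.arctan2(v[1],v[0]))%360
g=lambda x,y:(270+x/6,115+y/6); k=lambda x,y:(170+x/2.5,50+y/2.5)
print("tool yaw",an(P[:2,2]))
for a,b in [((121,160),(122,380)),((487,180),(480,400))]:
    print("edge",an((onz("wrist",g(*a),.118,P)-onz("wrist",g(*b),.118,P))[:2]))
a,b=onz("wrist",g(195,86),.118,P),onz("wrist",g(405,90),.118,P); print("far edge",an((b-a)[:2])+90)
w=onz("wrist",k(635,228),.13,P);print("red",w.round(4),an(w[:2]-C),np.hypot(*(w[:2]-C)))
r=ray("wrist",k(635,228),P)
f=(240+302/4,120+347/4)
w=onz("scene",f,.13);print("red scene",w,an(w[:2]-C)); print(tri(r,ray("scene",f)))
v=onz("wrist",k(120,222),.129,P);print("grn",v.round(4),an(v[:2]-C)-90)
```

```text
tool yaw 226.03414026120885
edge 225.13909363722698
edge 225.78374078555984
far edge 225.00432270404585
red [0.4422 0.0397 0.13  ] 180.47177237846674 0.07355146079587756
red scene [0.44156536 0.0385729  0.13      ] 181.33456343220863
(array([0.44176553, 0.03925473, 0.13040806]), np.float64(0.0011171220732624767))
grn [ 0.5146 -0.0316  0.129 ] 179.15408871217443
```

Run:
```python
from h import *
P=np.load("pics/P10.npy");C=np.array([.5160,.0404])
u=P[:2,2];v=P[:2,0]
im=cv2.imread("pics/scene10.png")[160:215,265:325]
im=cv2.resize(np.clip(255*(im/170.)**.6,0,255).astype(np.uint8),None,fx=10,fy=10,interpolation=cv2.INTER_CUBIC)
for sx in(-.048,.048):
  for sy in(-.01,.01):
    for z in(.152,.178):
      p=np.append(C+u*sx+v*sy,z);q=(proj("scene",p)-[265,160])*10+5
      cv2.circle(im,tuple(int(t) for t in q),4,(0,255,0),-1)
cv2.imwrite("pics/chk10.png",im)
```

```text
(no output)
```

View pics/chk10.png

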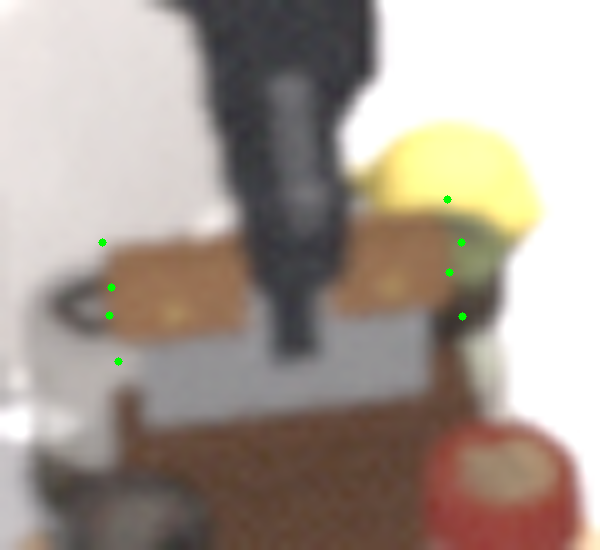

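Run:
```python
from bench import ctrl
print(ctrl.close_job())
```

```text
the job is handed in; nothing more can be done
None
```

I took the scraper out of the rack, slid its blade into the hub slot until it bottomed, and turned the carousel about 211° anticlockwise. The job was handed in at about 17 s, with the fingers still closed on the seated scraper at 60 N grip.

**Last checks:**
- **Seating:** the blade touched the slot floor with the tool tip at z 0.1446 m; I had expected 0.1445 m. The tool was still pressing down with about 6 N.
- **Handle height:** the drawn check in the scene picture was rougher. The handle's corners came out 1–2 pixels inside the prediction, which fits its rounded edges.
- **Red jar angle:** front is 180°. The red cap measured 180.5° from the wrist camera and 181.3° from the scene camera. The hub edges gave 180.0–180.8° and the green jar 179.2°, so they disagree by up to about 2°.
- **Free play:** the blade is thinner than the slot, so the carousel may still move by up to about 2° while held.
- **Jars and bystanders:** all four jars were still standing in their rings in the last views. The arm never touched the honey jar, the lemon or the egg timer, though I did not measure their positions again at the end.

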